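# Hang the portable radio on the sprung lift hook

## Robot

A 6-joint arm with a two-finger parallel gripper is mounted at the origin on the work surface. World frame = base frame: x ahead of the robot, y to its left, z up, the work surface at z = 0. Lengths are in m, angles in rad, forces in N, time in s.
With the tool pointing down it reaches from about 0.3 to 0.875 m from the base axis. Payload 4.2 kg.
Tool frame: the origin (TCP) lies midway between the tips of the shut fingers; the grasp point (between the pads) lies 19 mm behind it (bot.pinch_z is the distance from the TCP to the grasp point, in m); z points along the fingers, y is the direction in which the jaws open and shut (so a half turn about z gives the same grasp; the last joint's range is limited). The gripper opens to 85 mm and grips with 20 to 120 N. Pads are 22 mm wide; open, the fingers measure 114 mm over their backs; the gripper's body (76 mm by 85 mm) begins 54 mm behind the grasp point. The pads swing forward as they close: fully open they stand 13 mm farther back than shut.
Start: joints at [1.284, 0.32, 1.565, -0, 1.257, -0.02], TCP at [0.152, 0.555, 0.198] pointing down, gripper open.
Joint ranges: [-3.11, 3.11], [-0.84, 2.01], [0.21, 2.61], [-1.34, 4.49], [0.05, 2.63], [-2.56, 2.56]. Speed limits (rad/s): [2.57, 2.57, 3.14, 3.14, 3.14, 3.14].

## Interface

Orientations are given as a rotation vector (axis times angle).
In Python, from plant import status, vision, bot gives the robot as it stands.
- The arm moves only by the shell command python3 -m inch 'ROWS' [OPENING] [FORCE]. ROWS is a JSON object of lists of equal length, an entry for each row: "translation": the shift along the tool's x, y, z in mm, a list of three; "turn": the turn, a rotation vector about the tool's x, y, z in rad, a list of three. A call has 1 to 8 rows; each row is the pose to reach, as a shift and turn from the pose commanded when the call began, along the tool's axes at that moment; what a row does not reach only later rows make up. A row lasts 1/10 s, in which the tool goes at most 50 mm and 8.59 degrees, less where a joint would pass 70% of its speed; a pose out of reach is approached as far as the arm can. A call with a gripper value outside its range is refused whole. OPENING is the finger opening in mm, from 0 to 85.4, set as the call begins (- or left out, the last holds). The fingers move at their own pace and stop on an object; FORCE is the grip in N (left out, the last holds). Time passes only in rows, so rows that repeat a pose let the fingers close. It gives the time, the measured TCP pose, the force and the opening at its end, in the units of the state.
- status.read_state(): the state, without advancing time (a new reading comes with each control period).
- vision.get_image(name): name is "scene" or "top" or "wrist"; returns the picture (400x640x3 uint8, red, green, blue); there is no depth.
- vision.calibration(name): a dict with "vfov" (degrees; the focal length in pixels is half the picture's height over the tangent of half this angle, whatever the lens; pixels are square), "cx", "cy" (the principal point, pixels), "distortion" ([k1, k2, p1, p2, k3] as OpenCV has them; the pictures are not rectified), "R" (3x3) and "t" (3): a world point X has camera coordinates R X + t. Camera axes: x right, y down, z forward; pixel columns grow to the right and rows downward; lengths in m; the calibration is good to about 2 mm. A picture is of the moment at which its call begins: read the wrist's pose just before it. calibration takes no time and is no camera call; for the wrist camera it gives the pose at the moment of the call.
- bot.close_job(): hands the job in, once; it reports no verdict.
The state is a dict: "time_s": time; "joint_positions": joint angles; "dq": joint speeds; "effort": joint torques, N m; "eef_pos": TCP position; "tcp_rot": TCP orientation; "ft_force": force on the tool from outside, world axes, zero at the start; "wrist_torque": the same for the moment, N m; "gripper_width": opening from 0.0 (shut) to 1.0 (fully open).
Only numpy, scipy, OpenCV 4.12 (cv2) and the standard library are available. Lean on these libraries where they do the work, as an engineer would, in place of code of your own. Each camera call takes 0.05 s, during which the arm holds its last target. There are 200 camera calls.

## Task

Take the yellow grip of the sprung hook, draw it down beside the orange eye on the black radio and slide it sideways, tip first under the bar, until you feel the eye come up against the hook, gently, without tipping the radio in its tray and without gripping the radio itself. Then ease the hook up under control, never letting it fly, until it is fully retracted with the radio hanging from it by the eye, and let go. Leave everything else on the desk where it is.

Things in the scene. Friction and masses are not known exactly. Their poses are not given: they have to be found in the camera images.
- hook: steel J-hook of 6 mm wire under a yellow grip. Origin = seat: where the centre of a 6 mm bar lies once it rests in the bowl; 205 mm above the desk when fully up. z up; +y = side of the upturned tip, also the line of travel: to take a bar the hook goes towards +y, tip passing under the bar. Wire lies in the plane x = 0, lowest 9 mm below the origin. Shank: face at y = -4.5 mm, straight up to z = 42 mm, then bends to y = 0.
- hook_tip (a point): top of the hook's upturned tip: 12 mm above and 8.5 mm to the +y side of the hook's origin; the throat between tip and shank is 9 to 10 mm wide
- hook_grip (a point): centre of the yellow tab to pinch, 89 mm above the hook's origin: tab 24 (x) x 14 (y) x 38 mm (z), standing on a yellow flange plate 44 (x) x 54 (y) x 8 mm whose upper face is 70 mm above the hook's origin; fingers can press on the flange. A level arm 14 mm wide, not above the flange, runs from it towards +x to the mast
- station: aluminium rail fixed on the desk along its y (same axes as the hook), 500 mm long, 170 mm to the +x side of its origin; the origin is on the desk under the middle of the hook's line of travel. On the rail a red trolley with an upright mast 28 mm thick, 170 mm to the +x side of the hook; carriage 50 mm square on it, red spring case 72 mm across at its top, 466 mm high
- lift (a joint): how far the hook is drawn down, m: 0 fully up (retracted), stop at 0.15. A spring always pulls it up: drawing it down slowly takes about 10 N at the top and 13 N at the bottom; let go, it flies up. The spring is strong enough to carry the radio to the top
- trolley (a joint): sideways position of the mast and hook on the rail, m, -0.16 to 0.16, positive along the hook's +y; slides with about 1.2 N of friction (more when fast), no spring
- radio: black portable radio, box 80 (x) x 190 (y) x 45 mm (z), 0.5 to 0.7 kg, loose in its charging tray, 2 mm of play around it; origin at the centre of its underside, z up. Its y lies along the hook's y within 0.1 rad (same sense), its x = 0 under the hook's line of travel within 10 mm. A sideways push of 5 to 8 N at the eye's bar tips it
- radio_top (a point): middle of the radio's top, 45 mm above its origin. On the top an orange eye, an upside-down U of 6 mm bar: legs at x = -18 and +18 mm, crossbar along x, its centre 39 mm above the top (36 mm free under it, 30 mm between the legs). Clamped on a track at y between -25 and +25 mm from this point; where is NOT reported; it does not move when pushed: find it by feel or sight
- tray: grey charging tray fixed to the desk, 92 (x) x 202 (y) x 12 mm high, inner floor 6 mm above the desk; origin at the centre of its underside, axes like the radio's
- battery: spare battery pack, plain black box 55 x 100 x 32 mm, lying flat on the desk near the tray; bystander; origin at the centre of its underside
- mug: blue ceramic mug, 80 mm across, 90 mm tall; bystander; origin at the centre of its underside
- torch: black and yellow torch lying on the desk, 150 mm long, 38 mm thick; bystander; origin at the centre of its underside
- stapler: red and black stapler, 140 x 34 x 46 mm; bystander; origin at the centre of its underside
- handset: handheld radio with stub antenna upright in a grey charger foot 60 x 80 mm, 190 mm tall overall; bystander; origin at the centre of its underside
- alert_receiver: white flat desk receiver 120 x 140 x 40 mm with a small display; bystander; origin at the centre of its underside
There are look-alikes about, which are no part of the job. What is shaped like the radio but purple is not meant.

How it is judged:
On the way, in this order (a step that is already met when the one before it is completed fails the run):
1. the hook is drawn down at least 110 mm (value of joint lift above 0.11 m), for 0.2 s.
2. the radio hangs from the hook, its middle lifted at least 25 mm out of the tray (height (world z) of radio above 0.031 m and contact force between hook and radio above 3 N), for 0.2 s.
At the end, for the whole second after the job is handed in: The hook is fully up (within 10 mm of its upper stop), the radio hangs from it by its eye (hook carries more than 3 N, underside more than 80 mm above the desk, within 60 mm sideways of the hook, tilted less than 0.65 rad as its off-centre eye makes it hang) and does not swing faster than 0.12 m/s (value of joint lift below 0.01 m and contact force between hook and radio above 3 N and height (world z) of radio above 0.08 m and horizontal distance between radio and hook below 0.06 m and angle between radio's own z axis and vertical below 0.65 rad and linear speed of radio below 0.12 m/s); the robot touches nothing.
It fails at once if the radio is tipped more than 0.06 rad in its tray while the hook is still below the eye (hook's origin lower than 84 mm) (height (world z) of hook below 0.084 m and angle between radio's own z axis and vertical above 0.06 rad).
It fails at once if the hook presses or jerks on the radio with more than 18 N (contact force between hook and radio above 18 N).
It fails at once if the hook flies up faster than 0.35 m/s (velocity of joint lift below -0.35 m/s).
It fails at once if the gripper handles the radio itself (more than 2 N) (contact force between the fingers and radio above 2 N).
It fails at once if a bystander is moved more than 30 mm (distance of any of battery, mug, torch, stapler, handset, alert_receiver from where it was at the start of the episode above 0.03 m).
It also fails if it takes over 58 s, if anything falls off the work surface, if the arm or the gripper's body presses on something with over 40 N, if the wrist force passes 120 N, or if a joint passes its speed limit or range.

## Working session

There is one attempt and no reset: what is moved stays moved. The work goes in short steps, Python scripts to look and compute and a shell command to move; the robot and the scene stay as the last step left them, time stands still between calls to the robot, and variables do not carry over. Pictures are saved under pics/ and viewed, about 8 in all and at most 12, crops included, and the job is handed in when it is done.

```bash
ls; mkdir -p pics; python3 - <<'E'
from plant import status, vision, bot
import cv2,numpy as np
print(status.read_state(), bot.pinch_z)
for n in ("scene","top"):
    cv2.imwrite(f"pics/{n}0.png",vision.get_image(n)[:,:,::-1]); print(n,vision.calibration(n))
E
```

```text
pics
{'time_s': 0.0, 'joint_positions': array([ 1.28401488e+00,  3.20303572e-01,  1.56568251e+00,  4.80753501e-06,
        1.25740170e+00, -1.99691068e-02]), 'dq': array([ 0.00102177, -0.00048014,  0.00072483,  0.00081452,  0.00297693,
        0.00036649]), 'effort': array([-2.23268602e-03, -4.15519452e+01, -2.34161603e+01, -1.59651722e-04,
        8.14305386e-03,  2.68130222e-06]), 'eef_pos': array([0.15143112, 0.5541417 , 0.19687426]), 'tcp_rot': array([-4.17830864e-01, -3.11340048e+00,  2.78534420e-03]), 'ft_force': array([-0.08108655, -0.46642695,  0.07364315]), 'wrist_torque': array([-0.04523024,  0.0382718 ,  0.0319321 ]), 'gripper_width': 1.0012739941099524} 0.0187
scene {'vfov': 49.023476797832316, 'cx': 323.07092635625384, 'cy': 204.51413759039283, 'distortion': array([0.01058264, 0.        , 0.        , 0.        , 0.        ]), 'R': array([[-0.55197776,  0.83376664, -0.0123997 ],
       [ 0.5148654 ,  0.32908339, -0.7915919 ],
       [-0.65592238, -0.4433253 , -0.6109243 ]]), 't': array([ 0.29466095, -0.13067359,  1.7253397 ])}
top {'vfov': 50.57621485382357, 'cx': 314.2093682900884, 'cy': 203.6349521076464, 'distortion': array([-0.10948891,  0.        ,  0.        ,  0.        ,  0.        ]), 'R': array([[ 0.01462155, -0.99981216,  0.01272256],
       [-0.99788736, -0.01539656, -0.063117  ],
       [ 0.06330103, -0.01177282, -0.99792504]]), 't': array([-0.01525138,  0.52769938,  1.67842759])}
```

View pics/scene0.png

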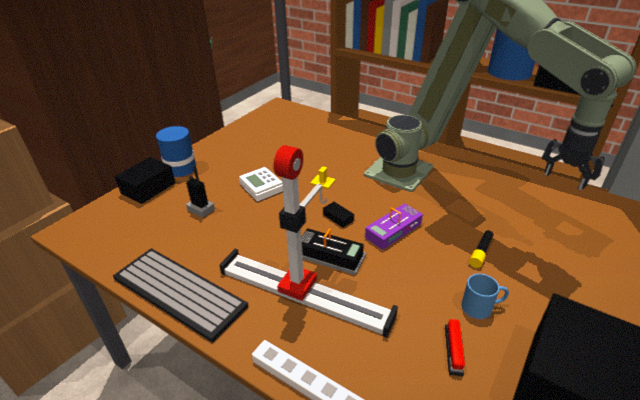

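View pics/top0.png

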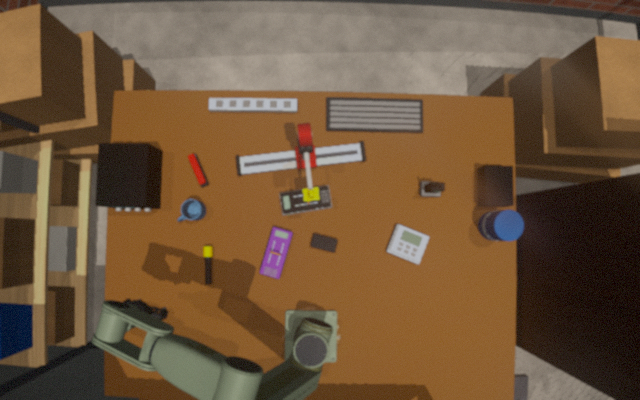

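The black radio sits at top (306,200) and scene (332,249), with the orange eye on it. The purple look-alike at top (277,252) is not meant. The hook grip is at top (311,194). I'll confirm with enlarged crops.

```bash
python3 - <<'E'
import cv2,numpy as np
a=cv2.imread("pics/top0.png")[115:225,230:375]; b=cv2.imread("pics/scene0.png")[140:330,210:400]
cv2.imwrite("pics/c_top.png",cv2.resize(a,None,fx=5.5,fy=5.45,interpolation=cv2.INTER_CUBIC)); cv2.imwrite("pics/c_scene.png",cv2.resize(b,(600,600),interpolation=cv2.INTER_CUBIC))
E
```

```text
(no output)
```

View pics/c_top.png

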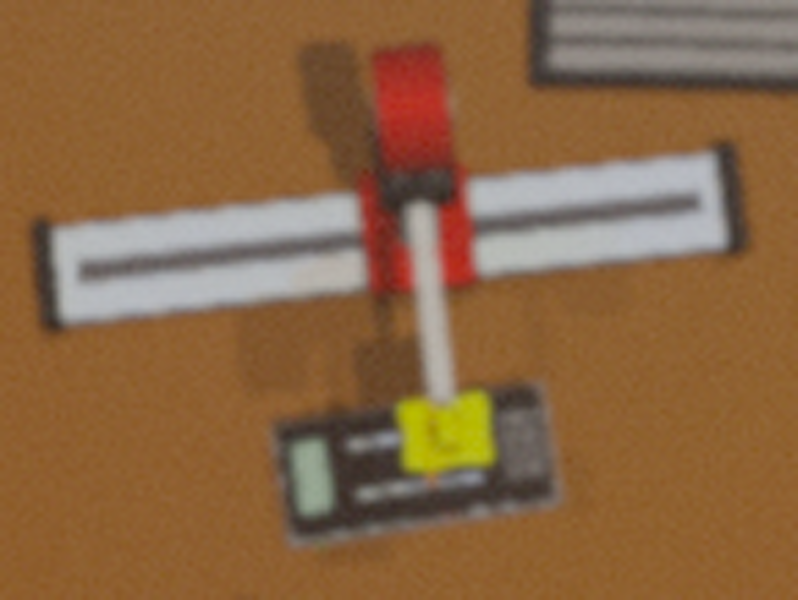

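View pics/c_scene.png

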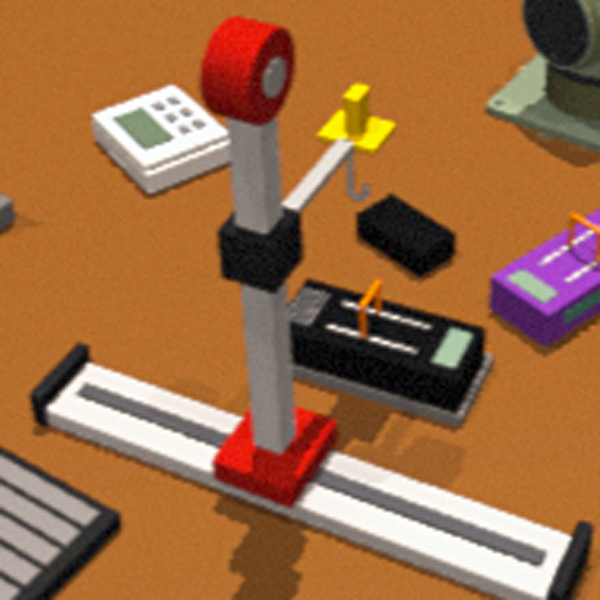

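The crops show the hook under the yellow flange, at scene crop (357,190) with its tip toward the right, which is world +y. The black radio's eye crossbar centre is about (371,298) in the scene crop. The flange centre is about (446,434) in the top crop, and the eye's near end peeks out at (432,480). Next I convert these to positions.

```bash
cat >h.py <<'E'
from plant import status, vision, bot
import cv2,numpy as np
from scipy.spatial.transform import Rotation as Ro
def K(c):
    f=200/np.tan(np.radians(c['vfov'])/2); return np.array([[f,0,c['cx']],[0,f,c['cy']],[0,0,1.]])
def w(n,uv,z,c=None):
    c=c or vision.calibration(n); p=cv2.undistortPoints(np.array([[uv]],float),K(c),c['distortion'])[0,0]
    d=c['R'].T@np.r_[p,1]; o=-c['R'].T@c['t']; return (o+d*(z-o[2])/d[2]).round(4)
def px(n,X,c=None):
    c=c or vision.calibration(n); return cv2.projectPoints(np.array([X],float),cv2.Rodrigues(c['R'])[0],c['t'],K(c),c['distortion'])[0].reshape(-1,2).round(1)
E
python3 - <<'E'
from h import *
T=lambda u,v,z:w("top",(230+u/5.5,115+v/5.45),z)
S=lambda u,v,z:w("scene",(210+u/3.158,140+v/3.158),z)
print("flange",T(446,434,.275),[T(*p,.275) for p in((397,405),(488,392),(494,464),(405,474))])
print("flange S",[S(*p,.275) for p in((318,131),(343,112),(396,127),(374,151))])
print("tab top S",S(357,88,.313))
print("slot",T(80,270,.03),T(697,202,.03))
print("tray",[T(*p,.012) for p in((275,425),(545,383),(565,500),(290,547))])
print("eye S",[S(*p,.093) for p in((365,310),(377,284))],"T",T(432,482,.09))
E
```

```text
flange [0.542  0.0068 0.275 ] [array([0.5596, 0.0373, 0.275 ]), array([ 0.5687, -0.0188,  0.275 ]), array([ 0.5237, -0.0231,  0.275 ]), array([0.5166, 0.0317, 0.275 ])]
flange S [array([ 0.5649, -0.0157,  0.275 ]), array([ 0.529 , -0.0139,  0.275 ]), array([0.5237, 0.0377, 0.275 ]), array([0.5639, 0.0411, 0.275 ])]
tab top S [0.5389 0.008  0.313 ]
slot [0.6795 0.274  0.03  ] [ 0.7374 -0.1751  0.03  ]
tray [array([0.569 , 0.1308, 0.012 ]), array([ 0.6032, -0.0663,  0.012 ]), array([ 0.5168, -0.0819,  0.012 ]), array([0.4791, 0.1181, 0.012 ])]
eye S [array([0.5672, 0.0323, 0.093 ]), array([0.5304, 0.0217, 0.093 ])] T [0.5236 0.0152 0.09  ]
```

```bash
cat >>h.py <<'E'
def plan(p,yaw=None):
    "shift in tool axes (mm) and turn to world TCP p with tool y at heading yaw, pointing down"
    s=status.read_state(); R=Ro.from_rotvec(s['tcp_rot']).as_matrix()
    print("t",s['time_s'],"tcp",s['eef_pos'].round(4),"F",s['ft_force'].round(1),"w",round(s['gripper_width'],3))
    t=R.T@(np.array(p)-s['eef_pos'])*1000; r=None
    if yaw is not None:
        y=np.array([np.cos(yaw),np.sin(yaw),0]);z=np.array([0,0,-1.]);G=np.c_[np.cross(y,z),y,z]
        r=Ro.from_matrix(R.T@G).as_rotvec().round(3)
    print("shift",t.round(1),"turn",r)
E
python3 - <<'E'
from h import *
plan([.47,.009,.40],np.pi/2+.128); plan([.15143,.55414,.40])
E
```

```text
t 0.1 tcp [0.1514 0.5542 0.197 ] F [-0.2 -0.1 -0.6] w 0.998
shift [-451.  -442.3 -202.3] turn [-0.002 -0.    -0.395]
t 0.1 tcp [0.1514 0.5542 0.197 ] F [-0.2 -0.1 -0.6] w 0.998
shift [  -0.    -0.4 -203. ] turn None
```

```bash
python3 -m inch '{"translation":[[0,0,-50],[-30,-30,-95],[-65,-65,-135],[-100,-100,-160],[-135,-135,-175],[-170,-170,-190],[-205,-205,-200],[-240,-240,-203]],"turn":[[0,0,-0.05],[0,0,-0.1],[0,0,-0.15],[0,0,-0.2],[0,0,-0.25],[0,0,-0.3],[0,0,-0.35],[0,0,-0.395]]}'; python3 -c "
from h import *
plan([.47,.009,.40],np.pi/2+.128)"
```

```text
time_s: 0.9
eef_pos: [0.3043, 0.2865, 0.3971]
tcp_rot: [-0.206, 3.133, 0.001]
ft_force: [1.2, -0.3, -0.0]
gripper_width: 1.003
t 0.9 tcp [0.3043 0.2865 0.3971] F [ 1.2 -0.3 -0. ] w 1.003
shift [-128.  -296.7   -2.9] turn [0.001 0.001 0.003]
```

```bash
python3 -m inch '{"translation":[[-18,-42,0],[-36,-84,0],[-54,-126,0],[-72,-168,0],[-90,-210,0],[-108,-252,0],[-120,-280,-2],[-128,-297,-3]],"turn":[[0,0,0],[0,0,0],[0,0,0],[0,0,0],[0,0,0],[0,0,0],[0,0,0],[0,0,0]]}'; python3 -c "
from h import *
plan([.543,.009,.36],np.pi/2+.128)
c=vision.calibration('wrist');print(c)
im=vision.get_image('wrist');cv2.imwrite('pics/w1.png',im[:,:,::-1])
plan([.543,.009,.36],np.pi/2+.128)
c=vision.calibration('wrist');np.save('w1c.npy',c,allow_pickle=True)
print(px('wrist',[[.543,.009,.313],[.543,.009,.275],[.546,.023,.09]],c))"
```

```text
time_s: 1.7
eef_pos: [0.4694, 0.0075, 0.3985]
tcp_rot: [0.197, -3.134, 0.0]
ft_force: [0.2, 0.9, 0.6]
gripper_width: 0.996
t 1.7 tcp [0.4694 0.0075 0.3985] F [0.2 0.9 0.6] w 0.996
shift [-73.2  -7.7  38.4] turn [-0.    -0.001 -0.003]
{'vfov': 58.78771780092563, 'cx': 312.5096739974781, 'cy': 197.90977430788786, 'distortion': array([-0.04791961,  0.        ,  0.        ,  0.        ,  0.        ]), 'R': array([[-1.24655047e-01,  9.92200050e-01, -4.24241384e-04],
       [ 9.52790415e-01,  1.19823106e-01,  2.78985392e-01],
       [ 2.76860154e-01,  3.43727241e-02, -9.60295252e-01]]), 't': array([ 0.05112701, -0.5402178 ,  0.44117112])}
t 1.75 tcp [0.4706 0.0061 0.3983] F [ 1.3 -1.1  0.2] w 1.002
shift [-72.2  -6.   38.2] turn [-0.002 -0.001 -0.004]
[[305.2 276.6]
 [306.1 256.4]
 [318.2 202.7]]
```

View pics/w1.png

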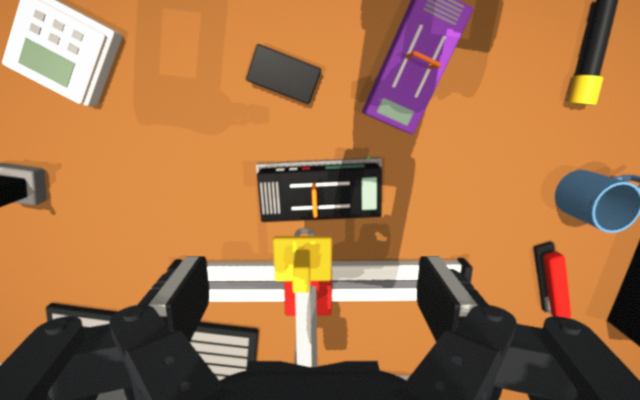

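The wrist view shows the eye bar as an orange line from (314,187) to (316,217). The flange is centred around (303,260), and the rail is level in the image, so the yaw is right.

```bash
python3 -c "
from h import *
c=np.load('w1c.npy',allow_pickle=True).item()
W=lambda u,v,z:w('wrist',(u,v),z,c)
print('eye',W(314,188,.093),W(316,216,.093))
print('fl',[W(*p,.275) for p in((275,237),(332,237),(331.5,282),(275,284))])
print('rail',W(210,262,.03),W(465,262,.03))
im=cv2.imread('pics/w1.png')[170:310,250:400];cv2.imwrite('pics/w1c.png',cv2.resize(im,None,fx=4,fy=4,interpolation=cv2.INTER_CUBIC))
"
```

```text
eye [0.5245 0.0143 0.093 ] [0.5653 0.0223 0.093 ]
fl [array([ 0.5274, -0.0213,  0.275 ]), array([0.521, 0.03 , 0.275]), array([0.5664, 0.0359, 0.275 ]), array([ 0.5752, -0.0169,  0.275 ])]
rail [ 0.6913 -0.1424  0.03  ] [0.6378 0.2876 0.03  ]
```

View pics/w1c.png

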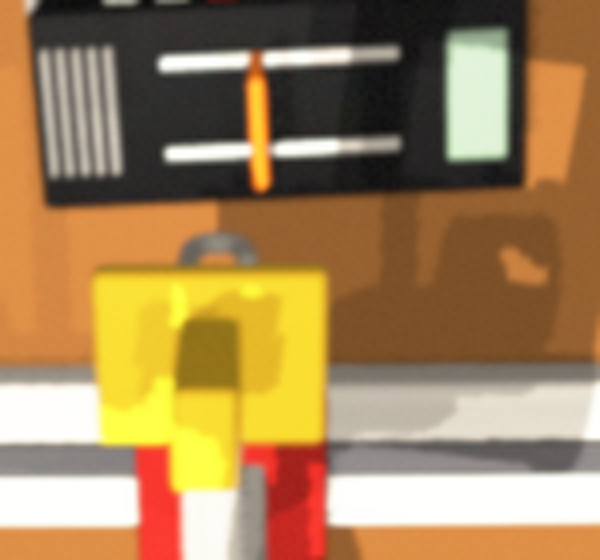

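```bash
python3 -c "
from h import *
c=np.load('w1c.npy',allow_pickle=True).item()
W=lambda u,v,z:w('wrist',(250+u/4,170+v/4),z,c)
print('tabtop',W(206,440,.313))
f=[W(*p,.275) for p in((95,270),(327,268),(327,443),(100,445))];print('fl',f,np.mean(f,0))
print('eye',W(256,55,.093),W(261,188,.093))
plan([.542,.0075,.36],np.pi/2+.126)
plan([.542,.0075,.282],np.pi/2+.126)
"
```

```text
tabtop [0.5465 0.0063 0.313 ]
fl [array([ 0.528 , -0.0224,  0.275 ]), array([0.521 , 0.0298, 0.275 ]), array([0.5651, 0.036 , 0.275 ]), array([ 0.5723, -0.0172,  0.275 ])] [0.5466  0.00655 0.275  ]
eye [0.5184 0.0135 0.093 ] [0.5669 0.0214 0.093 ]
t 1.75 tcp [0.4706 0.0061 0.3983] F [ 1.3 -1.1  0.2] w 1.002
shift [-71.   -7.4  38.2] turn [-0.002 -0.001 -0.002]
t 1.75 tcp [0.4706 0.0061 0.3983] F [ 1.3 -1.1  0.2] w 1.002
shift [-71.1  -7.2 116.2] turn [-0.002 -0.001 -0.002]
```

```bash
python3 -m inch '{"translation":[[-25,-3,0],[-50,-6,0],[-74,-8.5,10],[-74,-8.5,30],[-74,-8.5,55],[-74,-8.5,80],[-74,-8.5,104],[-74,-8.5,104]],"turn":[[0,0,0],[0,0,0],[0,0,0],[0,0,0],[0,0,0],[0,0,0],[0,0,0],[0,0,0]]}' 45; python3 -c "
from h import *
plan([.545,.007,.282],np.pi/2+.126)
vision.calibration('wrist')
cv2.imwrite('pics/w2.png',cv2.resize(vision.get_image('wrist')[150:400,120:520,::-1],None,fx=1.5,fy=1.5))"
```

```text
time_s: 2.55
eef_pos: [0.5408, 0.0114, 0.2916]
tcp_rot: [0.201, -3.127, -0.001]
ft_force: [-1.1, 0.2, 0.0]
gripper_width: 0.526
t 2.55 tcp [0.5408 0.0114 0.2916] F [-1.1  0.2  0. ] w 0.526
shift [-3.6 -4.9  9.6] turn [ 0.001 -0.008  0.003]
```

View pics/w2.png

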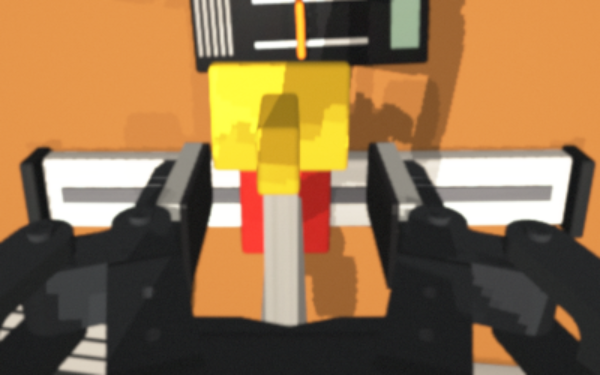

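The tab is about 10 px left of the jaw centre, which agrees with the 5 mm y error that was reported. I'll correct it and go down.

```bash
python3 -m inch '{"translation":[[-2,-2,4],[-3,-3,7],[-3,-3,8],[-3,-3,8]],"turn":[[0,0,0],[0,0,0],[0,0,0],[0,0,0]]}' 40; python3 -c "
from h import *
plan([.545,.007,.282],np.pi/2+.126)"
```

```text
time_s: 3.0
eef_pos: [0.5467, 0.0082, 0.2876]
tcp_rot: [-0.201, 3.134, 0.0]
ft_force: [-0.5, -0.5, -0.3]
gripper_width: 0.468
t 3.0 tcp [0.5467 0.0082 0.2876] F [-0.5 -0.5 -0.3] w 0.468
shift [ 1.9 -1.   5.6] turn [0.    0.001 0.002]
```

```bash
python3 -m inch '{"translation":[[1,-1,3],[1,-1,4],[1,-1,4],[1,-1,4],[1,-1,4],[1,-1,4],[1,-1,4],[1,-1,4]],"turn":[[0,0,0],[0,0,0],[0,0,0],[0,0,0],[0,0,0],[0,0,0],[0,0,0],[0,0,0]]}' 0 70; python3 -c "
from h import *
plan([.545,.007,.282],np.pi/2+.126)"
```

```text
time_s: 3.8
eef_pos: [0.5457, 0.0072, 0.2832]
tcp_rot: [-0.201, 3.135, 0.0]
ft_force: [0.5, 0.1, 0.1]
gripper_width: 0.003
t 3.8 tcp [0.5457 0.0072 0.2832] F [0.5 0.1 0.1] w 0.003
shift [ 0.7 -0.1  1.2] turn [0.    0.    0.002]
```

The fingers shut on nothing, so I need another look.

```bash
python3 -c "
from h import *
c=vision.calibration('wrist');np.save('w3c.npy',c,allow_pickle=True)
cv2.imwrite('pics/w3.png',cv2.resize(vision.get_image('wrist')[150:400,120:520,::-1],None,fx=1.5,fy=1.5))
s=vision.get_image('scene')[100:260,220:420,::-1];cv2.imwrite('pics/s3.png',cv2.resize(s,None,fx=3.5,fy=3.5,interpolation=cv2.INTER_CUBIC))
print(px('wrist',[status.read_state()['eef_pos'],[.545,.007,.313]],c),px('scene',[status.read_state()['eef_pos']]))"
```

```text
[[312.3 233.9]
 [312.1 257.3]] [[321.6 178.2]]
```

View pics/s3.png

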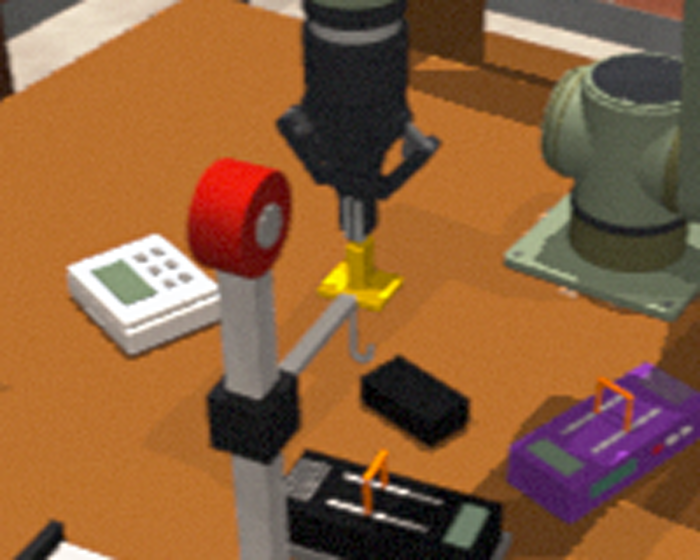

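View pics/w3.png

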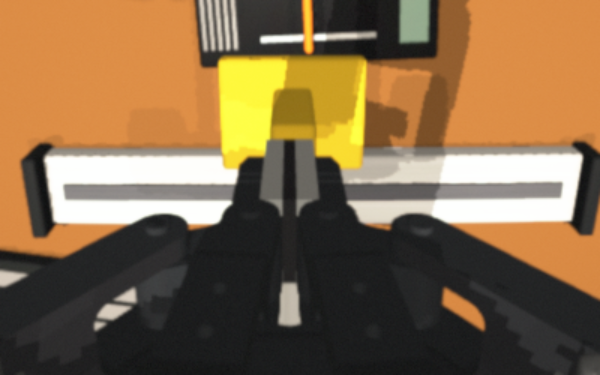

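```bash
python3 -c "
from h import *
def fit(c,n,P):
    o=np.array([[-22,-27,0],[-22,27,0],[22,27,0],[22,-27,0]])/1000.
    ok,r,t=cv2.solvePnP(o,np.array(P,float),K(c),c['distortion'],flags=cv2.SOLVEPNP_IPPE); X=c['R'].T@(t[:,0]-c['t'])
    print(n,X.round(4),'depth',t[2], 'cam',(-c['R'].T@c['t']).round(3))
c=np.load('w1c.npy',allow_pickle=True).item()
fit(c,'w1',[(250+u/4,170+v/4) for u,v in((95,270),(327,268),(327,443),(100,445))])
c3=np.load('w3c.npy',allow_pickle=True).item()
fit(c3,'w3',[(120+u/1.5,150+v/1.5) for u,v in((219,57),(366,57),(362,166),(223,166))])
a=w('wrist',(303.,237.3),0.3,c);cs=-c['R'].T@c['t']; b=w('wrist',(120+292/1.5,150+57/1.5),.3,c3);cb=-c3['R'].T@c3['t']
d1=a-cs;d2=b-cb
s=np.linalg.lstsq(np.c_[d1,-d2],cb-cs,rcond=None)[0];print('front edge tri',cs+d1*s[0],cb+d2*s[1])
z=vision.calibration('scene');print('eef in scene/tip',status.read_state()['eef_pos'])
for zz in (.283,.3,.313,.32): print(zz,px('wrist',[[.545,.007,zz],[.534,.006,zz]],c3),px('scene',[[.545,.007,zz]]))
"
```

```text
w1 [0.5489 0.0067 0.27  ] depth [0.33355306] cam [ 0.4   -0.002  0.574]
w3 [0.5456 0.0087 0.2705] depth [0.20096556] cam [ 0.475 -0.002  0.459]
front edge tri [0.51916918 0.00364635 0.28781853] [0.51933293 0.00497771 0.2879136 ]
eef in scene/tip [0.54569445 0.00714311 0.28322735]
0.283 [[312.2 232.5]
 [312.9 212.8]] [[321.7 178.1]]
0.3 [[312.1 245.6]
 [313.  224.3]] [[321.6 172.9]]
0.313 [[312.1 257.3]
 [313.  234.6]] [[321.5 168.8]]
0.32 [[312.1 264.5]
 [313.  240.9]] [[321.5 166.6]]
```

```bash
python3 -c "
from h import *
p=np.array([.1514,.5542,.197]);y=np.array([.264,.964,0])
for dz in (0,.013,.03,.045): print(dz,px('scene',[p+y*.0427+[0,0,dz],p-y*.0427+[0,0,dz],p+[0,0,dz]]))
"; python3 -m inch '{"translation":[[0,0,-3],[0,0,-3],[0,0,-3],[0,0,-3]],"turn":[[0,0,0],[0,0,0],[0,0,0],[0,0,0]]}' 40 60
```

```text
0 [[572.2 202. ]
 [542.9 188.9]
 [557.3 195.3]]
0.013 [[573.8 198.3]
 [544.2 185.3]
 [558.7 191.7]]
0.03 [[575.9 193.4]
 [546.  180.4]
 [560.6 186.8]]
0.045 [[577.8 189. ]
 [547.5 176.1]
 [562.3 182.4]]
time_s: 4.3
eef_pos: [0.5456, 0.0072, 0.2862]
tcp_rot: [-0.201, 3.135, 0.0]
ft_force: [0.4, 0.1, -0.2]
gripper_width: 0.47
```

The pictures put the real fingertips about 30–35 mm higher than the reported TCP: scene tip at z≈0.313, wrist tip at z≈0.32, and the start image agrees. So I'll go down with the fingers open and use the force reading to find the flange.

```bash
python3 -m inch '{"translation":[[0,0,8],[0,0,16],[0,0,24],[0,0,26],[0,0,28],[0,0,28],[0,0,28]],"turn":[[0,0,0],[0,0,0],[0,0,0],[0,0,0],[0,0,0],[0,0,0],[0,0,0]]}'; python3 -c "
from h import *
cv2.imwrite('pics/s4.png',cv2.resize(vision.get_image('scene')[120:220,240:400,::-1],None,fx=5,fy=5,interpolation=cv2.INTER_CUBIC))"
```

```text
time_s: 5.0
eef_pos: [0.5458, 0.0072, 0.2585]
tcp_rot: [-0.201, 3.135, 0.0]
ft_force: [-0.1, 0.0, 0.3]
gripper_width: 0.468
```

View pics/s4.png

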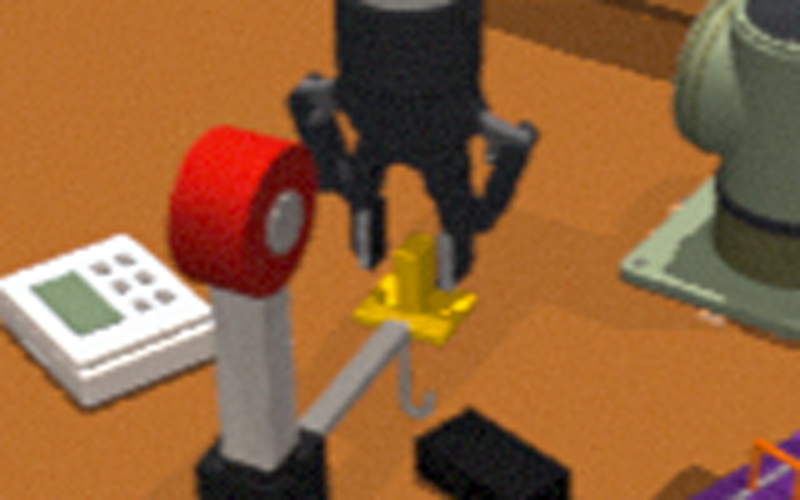

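The fingers now straddle the tab, with the tips about 15 mm above the flange. Down 9 mm more, then close.

```bash
python3 -m inch '{"translation":[[0,0,3],[0,0,6],[0,0,8],[0,0,8]],"turn":[[0,0,0],[0,0,0],[0,0,0],[0,0,0]]}'; python3 -m inch '{"translation":[[0,0,0],[0,0,0],[0,0,0],[0,0,0],[0,0,0],[0,0,0]],"turn":[[0,0,0],[0,0,0],[0,0,0],[0,0,0],[0,0,0],[0,0,0]]}' 0 70
```

```text
time_s: 5.45
eef_pos: [0.5454, 0.0071, 0.2498]
tcp_rot: [0.201, -3.134, -0.0]
ft_force: [-0.3, 0.4, -0.5]
gripper_width: 0.467
time_s: 6.05
eef_pos: [0.5457, 0.0073, 0.2505]
tcp_rot: [-0.201, 3.135, 0.0]
ft_force: [-0.7, 0.5, 2.0]
gripper_width: 0.151
```

Gripped at about 13 mm. Now I slide clear of the eye (−y 24 mm), then draw down.

```bash
python3 -m inch '{"translation":[[0,-4,0],[0,-9,2],[0,-14,5],[0,-19,10],[0,-23,17],[0,-24,25],[0,-24,33],[0,-24,40]],"turn":[[0,0,0],[0,0,0],[0,0,0],[0,0,0],[0,0,0],[0,0,0],[0,0,0],[0,0,0]]}'; python3 -m inch '{"translation":[[0,0,8],[0,0,16],[0,0,24],[0,0,32],[0,0,40],[0,0,47],[0,0,50],[0,0,50]],"turn":[[0,0,0],[0,0,0],[0,0,0],[0,0,0],[0,0,0],[0,0,0],[0,0,0],[0,0,0]]}'
```

```text
time_s: 6.85
eef_pos: [0.5491, -0.0176, 0.212]
tcp_rot: [-0.201, 3.133, -0.002]
ft_force: [-3.5, -0.2, 10.9]
gripper_width: 0.153
time_s: 7.65
eef_pos: [0.5491, -0.0176, 0.1616]
tcp_rot: [-0.201, 3.134, -0.002]
ft_force: [-3.2, -0.6, 10.8]
gripper_width: 0.151
```

```bash
python3 -m inch '{"translation":[[0,0,8],[0,0,16],[0,0,24],[0,0,31],[0,0,37],[0,0,42],[0,0,45],[0,0,45]],"turn":[[0,0,0],[0,0,0],[0,0,0],[0,0,0],[0,0,0],[0,0,0],[0,0,0],[0,0,0]]}'; python3 -c "
from h import *
plan([.545,.007,.113])
im=vision.get_image('scene')[170:270,260:400,::-1]
cv2.imwrite('pics/s5.png',cv2.resize(im,None,fx=5.5,fy=5.5,interpolation=cv2.INTER_CUBIC))
e=np.array([.545,.018]);H=np.array([.5485,-.0172])
print('pred px crop eye, seat, hookbottom', (px('scene',[[*e,.09],[*H,.07],[*H,.061]])-[260,170])*5.5)"
```

```text
time_s: 8.45
eef_pos: [0.5491, -0.0176, 0.1167]
tcp_rot: [-0.201, 3.134, -0.002]
ft_force: [-2.6, -0.5, 11.5]
gripper_width: 0.155
t 8.45 tcp [ 0.5491 -0.0176  0.1167] F [-2.6 -0.5 11.5] w 0.155
shift [ 0.9 24.9  3.6] turn None
pred px crop eye, seat, hookbottom [[361.35 346.5 ]
 [304.7  354.2 ]
 [305.25 366.3 ]]
```

View pics/s5.png

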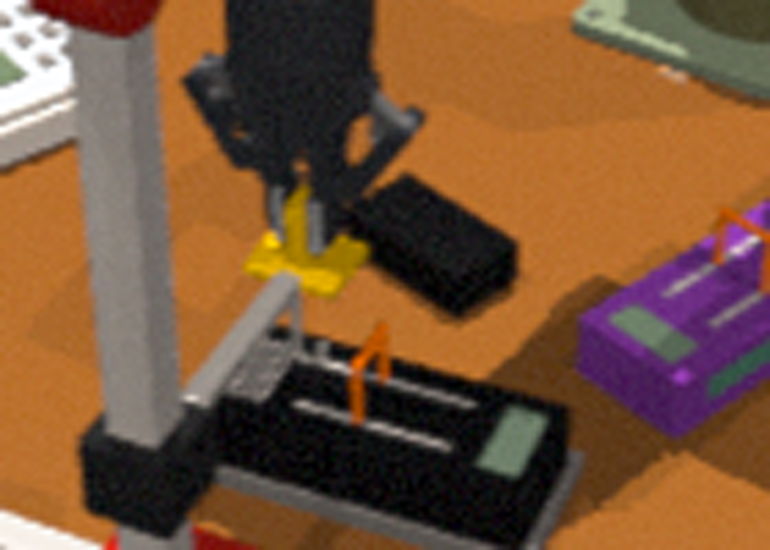

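The hook sits at the right height (tip about 83 mm, bar underside 87 mm), clear of the eye on the −y side, and the radio is undisturbed. I go 3 mm lower and slide carefully.

```bash
python3 -m inch '{"translation":[[0,0,2],[0,0,3],[0,3,3],[0,6,3],[0,9,3],[0,12,3],[0,14,3],[0,15,3]],"turn":[[0,0,0],[0,0,0],[0,0,0],[0,0,0],[0,0,0],[0,0,0],[0,0,0],[0,0,0]]}'; python3 -m inch '{"translation":[[0,1.5,0],[0,3,0],[0,4.5,0],[0,6,0],[0,7,0],[0,8,0]],"turn":[[0,0,0],[0,0,0],[0,0,0],[0,0,0],[0,0,0],[0,0,0]]}';python3 -m inch '{"translation":[[0,1.5,0],[0,3,0],[0,4.5,0],[0,6,0]],"turn":[[0,0,0],[0,0,0],[0,0,0],[0,0,0]]}'
```

```text
time_s: 9.3
eef_pos: [0.5471, -0.0027, 0.1139]
tcp_rot: [-0.202, 3.134, -0.002]
ft_force: [-3.2, -1.1, 11.3]
gripper_width: 0.154
time_s: 9.9
eef_pos: [0.5461, 0.0051, 0.1139]
tcp_rot: [-0.201, 3.134, -0.002]
ft_force: [-2.7, -2.1, 11.6]
gripper_width: 0.154
time_s: 10.3
eef_pos: [0.5453, 0.011, 0.1139]
tcp_rot: [-0.202, 3.134, -0.002]
ft_force: [-3.1, -1.7, 10.6]
gripper_width: 0.153
```

```bash
R='{"translation":[[0,1,0],[0,2,0],[0,3,0],[0,3,0]],"turn":[[0,0,0],[0,0,0],[0,0,0],[0,0,0]]}' ; python3 -m inch '{"translation":[[0,1,0],[0,2,0],[0,3,0],[0,3,0]],"turn":[[0,0,0],[0,0,0],[0,0,0],[0,0,0]]}'; python3 -m inch '{"translation":[[0,1,0],[0,2,0],[0,2,0]],"turn":[[0,0,0],[0,0,0],[0,0,0]]}'; python3 -m inch '{"translation":[[0,1,0],[0,2,0],[0,2,0]],"turn":[[0,0,0],[0,0,0],[0,0,0]]}'
```

```text
time_s: 10.7
eef_pos: [0.5449, 0.0142, 0.1139]
tcp_rot: [-0.201, 3.134, -0.002]
ft_force: [-3.3, -0.8, 11.7]
gripper_width: 0.152
time_s: 11.0
eef_pos: [0.5446, 0.0161, 0.1139]
tcp_rot: [-0.202, 3.134, -0.002]
ft_force: [-3.8, -1.2, 11.2]
gripper_width: 0.154
time_s: 11.3
eef_pos: [0.5443, 0.0181, 0.1139]
tcp_rot: [-0.201, 3.134, -0.002]
ft_force: [-4.3, -1.2, 10.2]
gripper_width: 0.153
```

```bash
python3 -m inch '{"translation":[[0,1,0],[0,1.5,0],[0,1.5,0]],"turn":[[0,0,0],[0,0,0],[0,0,0]]}'; python3 -m inch '{"translation":[[0,1,0],[0,1,0]],"turn":[[0,0,0],[0,0,0]]}'; python3 -m inch '{"translation":[[0,1,0],[0,1,0]],"turn":[[0,0,0],[0,0,0]]}'
```

```text
time_s: 11.6
eef_pos: [0.5442, 0.0196, 0.1139]
tcp_rot: [-0.201, 3.134, -0.002]
ft_force: [-3.4, -0.8, 10.5]
gripper_width: 0.151
time_s: 11.8
eef_pos: [0.544, 0.0206, 0.1139]
tcp_rot: [-0.202, 3.134, -0.002]
ft_force: [-3.8, -1.2, 11.8]
gripper_width: 0.151
time_s: 12.0
eef_pos: [0.5439, 0.0216, 0.1139]
tcp_rot: [-0.202, 3.134, -0.002]
ft_force: [-3.3, -0.8, 12.0]
gripper_width: 0.146
```

```bash
python3 -m inch '{"translation":[[0,1,0],[0,1,0]],"turn":[[0,0,0],[0,0,0]]}'; python3 -m inch '{"translation":[[0,1,0],[0,1,0]],"turn":[[0,0,0],[0,0,0]]}'
```

```text
time_s: 12.2
eef_pos: [0.5438, 0.022, 0.1139]
tcp_rot: [-0.202, 3.134, -0.004]
ft_force: [-4.0, -2.9, 11.1]
gripper_width: 0.151
time_s: 12.4
eef_pos: [0.5438, 0.0224, 0.1139]
tcp_rot: [-0.202, 3.134, -0.005]
ft_force: [-3.6, -5.7, 10.8]
gripper_width: 0.154
```

```bash
python3 -c "
from h import *
cv2.imwrite('pics/s6.png',cv2.resize(vision.get_image('scene')[200:260,290:370,::-1],None,fx=8,fy=8,interpolation=cv2.INTER_CUBIC)); plan([.545,.007,.113])"
```

```text
t 12.45 tcp [0.5438 0.0224 0.1139] F [-3.  -4.6 11.5] w 0.15
shift [  0.8 -15.4   1. ] turn None
```

View pics/s6.png

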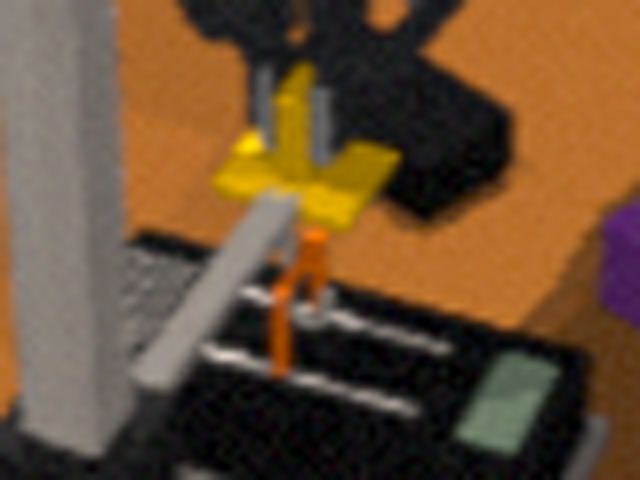

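Contact is felt: Fy went from −1 to −5 N. The picture shows the shank at the bar and the tip past it, at (315,310), with the radio level. I back off slightly and ease up.

```bash
python3 -m inch '{"translation":[[0,-0.7,0],[0,-1.5,0],[0,-1.5,-2],[0,-1.5,-4],[0,-1.5,-6],[0,-1.5,-8],[0,-1.5,-10],[0,-1.5,-12]],"turn":[[0,0,0],[0,0,0],[0,0,0],[0,0,0],[0,0,0],[0,0,0],[0,0,0],[0,0,0]]}';  python3 -m inch '{"translation":[[0,0,-1],[0,0,-2],[0,0,-3],[0,0,-4],[0,0,-5],[0,0,-6],[0,0,-7],[0,0,-8]],"turn":[[0,0,0],[0,0,0],[0,0,0],[0,0,0],[0,0,0],[0,0,0],[0,0,0],[0,0,0]]}'
```

```text
time_s: 13.25
eef_pos: [0.5438, 0.0221, 0.1259]
tcp_rot: [-0.201, 3.134, -0.002]
ft_force: [-3.8, -1.8, 10.5]
gripper_width: 0.153
time_s: 14.05
eef_pos: [0.5438, 0.022, 0.1338]
tcp_rot: [-0.201, 3.134, -0.002]
ft_force: [-2.7, -1.4, 8.6]
gripper_width: 0.153
```

```bash
python3 -m inch '{"translation":[[0,0,-1],[0,0,-2],[0,0,-3],[0,0,-4],[0,0,-5],[0,0,-6],[0,0,-7],[0,0,-8]],"turn":[[0,0,0],[0,0,0],[0,0,0],[0,0,0],[0,0,0],[0,0,0],[0,0,0],[0,0,0]]}';  python3 -m inch '{"translation":[[0,0,-1.5],[0,0,-3],[0,0,-4.5],[0,0,-6],[0,0,-7.5],[0,0,-9],[0,0,-10.5],[0,0,-12]],"turn":[[0,0,0],[0,0,0],[0,0,0],[0,0,0],[0,0,0],[0,0,0],[0,0,0],[0,0,0]]}'
```

```text
time_s: 14.85
eef_pos: [0.5436, 0.0229, 0.1403]
tcp_rot: [-0.201, 3.135, -0.0]
ft_force: [-1.7, -1.9, 4.4]
gripper_width: 0.153
time_s: 15.65
eef_pos: [0.5436, 0.023, 0.1523]
tcp_rot: [-0.201, 3.135, 0.0]
ft_force: [-0.6, -2.2, 3.6]
gripper_width: 0.152
```

The load has transferred (pull on the gripper fell from 11 to 3.6 N). Continuing up slowly.

```bash
python3 -m inch '{"translation":[[0,0,-2],[0,0,-4],[0,0,-6],[0,0,-8],[0,0,-10],[0,0,-12],[0,0,-14],[0,0,-16]],"turn":[[0,0,0],[0,0,0],[0,0,0],[0,0,0],[0,0,0],[0,0,0],[0,0,0],[0,0,0]]}';  python3 -m inch '{"translation":[[0,0,-2],[0,0,-4],[0,0,-6],[0,0,-8],[0,0,-10],[0,0,-12],[0,0,-14],[0,0,-16]],"turn":[[0,0,0],[0,0,0],[0,0,0],[0,0,0],[0,0,0],[0,0,0],[0,0,0],[0,0,0]]}'; python3 -m inch '{"translation":[[0,0,-2],[0,0,-4],[0,0,-6],[0,0,-8],[0,0,-10],[0,0,-12],[0,0,-14],[0,0,-16]],"turn":[[0,0,0],[0,0,0],[0,0,0],[0,0,0],[0,0,0],[0,0,0],[0,0,0],[0,0,0]]}'
```

```text
time_s: 16.45
eef_pos: [0.5436, 0.023, 0.1684]
tcp_rot: [-0.201, 3.135, 0.0]
ft_force: [-0.8, -1.4, 3.5]
gripper_width: 0.155
time_s: 17.25
eef_pos: [0.5436, 0.023, 0.1844]
tcp_rot: [0.201, -3.135, -0.0]
ft_force: [-0.8, -1.2, 3.5]
gripper_width: 0.149
time_s: 18.05
eef_pos: [0.5436, 0.023, 0.2004]
tcp_rot: [0.201, -3.135, -0.0]
ft_force: [-1.2, -1.4, 3.0]
gripper_width: 0.15
```

```bash
python3 -m inch '{"translation":[[0,0,-2.5],[0,0,-5],[0,0,-7.5],[0,0,-10],[0,0,-12.5],[0,0,-15],[0,0,-17.5],[0,0,-20]],"turn":[[0,0,0],[0,0,0],[0,0,0],[0,0,0],[0,0,0],[0,0,0],[0,0,0],[0,0,0]]}';  python3 -m inch '{"translation":[[0,0,-2.5],[0,0,-5],[0,0,-7.5],[0,0,-10],[0,0,-12.5],[0,0,-15],[0,0,-17.5],[0,0,-20]],"turn":[[0,0,0],[0,0,0],[0,0,0],[0,0,0],[0,0,0],[0,0,0],[0,0,0],[0,0,0]]}'; python3 -m inch '{"translation":[[0,0,-1],[0,0,-2],[0,0,-3],[0,0,-4],[0,0,-5],[0,0,-6],[0,0,-7],[0,0,-8]],"turn":[[0,0,0],[0,0,0],[0,0,0],[0,0,0],[0,0,0],[0,0,0],[0,0,0],[0,0,0]]}'
```

```text
time_s: 18.85
eef_pos: [0.5436, 0.023, 0.2204]
tcp_rot: [0.201, -3.135, -0.0]
ft_force: [-1.6, -1.3, 4.2]
gripper_width: 0.153
time_s: 19.65
eef_pos: [0.5436, 0.023, 0.2404]
tcp_rot: [0.201, -3.135, -0.0]
ft_force: [-0.3, -0.9, 3.3]
gripper_width: 0.148
time_s: 20.45
eef_pos: [0.5436, 0.023, 0.2483]
tcp_rot: [-0.201, 3.135, 0.0]
ft_force: [-1.0, -1.5, 2.7]
gripper_width: 0.147
```

```bash
python3 -m inch '{"translation":[[0,0,-0.5],[0,0,-1],[0,0,-1.5],[0,0,-2],[0,0,-2],[0,0,-2]],"turn":[[0,0,0],[0,0,0],[0,0,0],[0,0,0],[0,0,0],[0,0,0]]}'; python3 -c "
from h import *
cv2.imwrite('pics/s7.png',cv2.resize(vision.get_image('scene')[110:290,240:420,::-1],(600,600),interpolation=cv2.INTER_CUBIC)); plan([.545,.007,.113])"
```

```text
time_s: 21.05
eef_pos: [0.5436, 0.0231, 0.2503]
tcp_rot: [-0.201, 3.135, 0.0]
ft_force: [-0.5, -1.3, 3.4]
gripper_width: 0.15
t 21.1 tcp [0.5436 0.023  0.2503] F [-0.9 -1.2  3.3] w 0.147
shift [  0.7 -16.1 137.3] turn None
```

The picture limit is reached, so I'll go by force. Raise in small steps until the upper stop takes the pull.

```bash
python3 -m inch '{"translation":[[0,0,-0.5],[0,0,-1],[0,0,-1]],"turn":[[0,0,0],[0,0,0],[0,0,0]]}'; python3 -m inch '{"translation":[[0,0,-0.5],[0,0,-1],[0,0,-1]],"turn":[[0,0,0],[0,0,0],[0,0,0]]}'; python3 -m inch '{"translation":[[0,0,-0.5],[0,0,-1],[0,0,-1]],"turn":[[0,0,0],[0,0,0],[0,0,0]]}'
```

```text
time_s: 21.4
eef_pos: [0.5436, 0.023, 0.2505]
tcp_rot: [0.201, -3.134, -0.0]
ft_force: [0.7, -1.0, -2.1]
gripper_width: 0.15
time_s: 21.7
eef_pos: [0.5435, 0.0231, 0.2506]
tcp_rot: [0.201, -3.133, -0.0]
ft_force: [4.2, -0.9, -13.2]
gripper_width: 0.151
time_s: 22.0
eef_pos: [0.5434, 0.0231, 0.2507]
tcp_rot: [0.201, -3.132, -0.001]
ft_force: [6.2, -0.3, -18.4]
gripper_width: 0.149
```

Stop found at z=0.2505 (force reversed). I relax the command, settle, then check numerically that the orange eye is at the hook and still.

```bash
python3 -m inch '{"translation":[[0,0,1],[0,0,2],[0,0,2.2],[0,0,2.2],[0,0,2.2],[0,0,2.2],[0,0,2.2],[0,0,2.2]],"turn":[[0,0,0],[0,0,0],[0,0,0],[0,0,0],[0,0,0],[0,0,0],[0,0,0],[0,0,0]]}'; cat > eye.py <<'E'
from h import *
def show(k):
    im=vision.get_image('scene'); h=cv2.cvtColor(im,cv2.COLOR_RGB2HSV); 
    for nm,lo,hi in (('eye',(8,230,180),(17,255,255)),('display',(55,40,80),(90,140,255))):
        m=cv2.inRange(h,lo,hi); m[:, :290]=0; m[:,400:]=0; m[:110]=0; m[290:]=0
        n,_,st,ce=cv2.connectedComponentsWithStats(m)
        print(k,nm,[(int(st[i,4]),ce[i].round(1).tolist()) for i in range(1,n) if st[i,4]>7])
E
python3 -c "
from eye import *
for k in range(4): show(k)
print('expected seat px',px('scene',[[.5436,.023,.205]]))"
```

```text
time_s: 22.8
eef_pos: [0.5436, 0.0231, 0.2507]
tcp_rot: [0.201, -3.135, -0.001]
ft_force: [4.9, -0.1, -16.0]
gripper_width: 0.147
0 eye [(9, [393.3, 209.1])]
0 display [(14, [354.1, 220.7]), (19, [378.3, 230.4]), (19, [394.7, 236.2])]
1 eye [(9, [393.3, 209.1])]
1 display [(10, [354.4, 223.5]), (12, [378.5, 230.3]), (20, [394.2, 236.6])]
2 eye [(9, [393.3, 209.1])]
2 display [(14, [354.4, 219.7]), (29, [378.1, 229.8]), (20, [394.5, 236.2])]
3 eye [(8, [393.2, 209.1])]
3 display [(12, [354.6, 220.6]), (11, [349.8, 224.8]), (8, [379.8, 230.2]), (20, [394.2, 236.4])]
expected seat px [[327.1 202.6]]
```

```bash
python3 -m inch '{"translation":[[0,0,0.5],[0,0,1],[0,0,1],[0,0,1]],"turn":[[0,0,0],[0,0,0],[0,0,0],[0,0,0]]}'; python3 -m inch '{"translation":[[0,0,0.3],[0,0,0.3],[0,0,0.3]],"turn":[[0,0,0],[0,0,0],[0,0,0]]}';  python3 -c "
from h import *
im=vision.get_image('scene').astype(int)
ref=cv2.imread('pics/scene0.png')[:,:,::-1].astype(int)
r,g,b=im[...,0],im[...,1],im[...,2]
m=(r>200)&(g>85)&(g<170)&(b<60); m[:,:300]=0;m[:,350:]=0;m[:170]=0;m[270:]=0
ys,xs=np.nonzero(m);print('orange',len(xs),xs.min(),xs.max(),ys.min(),ys.max()) if len(xs) else print('none',)
print(im[196:212:2,320:340:2].tolist()[::2] if not len(xs) else '')
B=(im.sum(2)<110); sub=B[180:300,300:380]
for y in range(0,120,8): print(180+y,''.join('#' if v else '.' for v in sub[y,::2]))
"
```

```text
time_s: 23.4
eef_pos: [0.5436, 0.0231, 0.2506]
tcp_rot: [-0.201, 3.134, 0.0]
ft_force: [3.6, 1.1, -10.8]
gripper_width: 0.153
time_s: 23.7
eef_pos: [0.5436, 0.0231, 0.2505]
tcp_rot: [-0.201, 3.134, 0.0]
ft_force: [1.2, 1.8, -5.3]
gripper_width: 0.15
orange 32 317 339 179 206

180 ........................................
188 ........................................
196 ...#....................................
204 ...........#....###.....................
212 ..####....##.####....#####..............
220 ###############....######.....##........
228 ####..#################.....###.........
236 ................############............
244 ........................................
252 ........................................
260 ........................................
268 ........................................
276 ........................................
284 ........................................
292 ........................................
```

The black body now spans rows 204–238 (it was about 232–268 in the tray), so it's hanging just below the hook. One last small relax, then release slowly.

```bash
python3 -m inch '{"translation":[[0,0,0.3],[0,0,0.3],[0,0,0.3],[0,0,0.3]],"turn":[[0,0,0],[0,0,0],[0,0,0],[0,0,0]]}'; python3 -m inch '{"translation":[[0,0,0],[0,0,0],[0,0,0],[0,0,0],[0,0,0],[0,0,0]],"turn":[[0,0,0],[0,0,0],[0,0,0],[0,0,0],[0,0,0],[0,0,0]]}' 26 20; python3 -c "
from h import *
plan([.5436,.023,.33])"
```

```text
time_s: 24.15
eef_pos: [0.5437, 0.0231, 0.2504]
tcp_rot: [-0.201, 3.134, 0.0]
ft_force: [-0.6, 0.4, 2.7]
gripper_width: 0.148
time_s: 24.75
eef_pos: [0.5436, 0.023, 0.2494]
tcp_rot: [0.201, -3.135, -0.0]
ft_force: [0.6, -0.7, -0.1]
gripper_width: 0.303
t 24.75 tcp [0.5436 0.023  0.2494] F [ 0.6 -0.7 -0.1] w 0.303
shift [  0.    0.  -80.6] turn None
```

Released with no contact force. Now straight up, then settle and check.

```bash
python3 -m inch '{"translation":[[0,0,-6],[0,0,-14],[0,0,-24],[0,0,-36],[0,0,-50],[0,0,-65],[0,0,-80],[0,0,-80]],"turn":[[0,0,0],[0,0,0],[0,0,0],[0,0,0],[0,0,0],[0,0,0],[0,0,0],[0,0,0]]}'; python3 -m inch '{"translation":[[0,0,0],[0,0,0],[0,0,0],[0,0,0],[0,0,0],[0,0,0],[0,0,0],[0,0,0]],"turn":[[0,0,0],[0,0,0],[0,0,0],[0,0,0],[0,0,0],[0,0,0],[0,0,0],[0,0,0]]}'; cat > chk.py <<'E'
from h import *
P=[]
for k in range(8):
    im=vision.get_image('scene').astype(int)[195:290,300:380]; B=im.sum(2)<110
    ys,xs=np.nonzero(B); P.append((len(xs),xs.mean()+300,ys.mean()+195,np.degrees(.5*np.arctan2(2*np.cov(xs,ys)[0,1],xs.var()-ys.var()))))
print(np.round(P,1))
i=vision.get_image('scene').astype(int); r,g,b=i[...,0],i[...,1],i[...,2]
m=(r>170)&(g>150)&(b<70); m[:,:290]=0;m[:,360:]=0;m[130:]=m[130:]; ys,xs=np.nonzero(m[130:200]); print('yellow',len(xs),xs.mean(),ys.min()+130,ys.max()+130)
print('expect tab top, flange front',px('scene',[[.5436,.023,.313],[.5636,.023,.275]]),'radio centre if hung ~',px('scene',[[.5436,.023,.205-.06]]))
E
python3 chk.py
```

```text
time_s: 25.55
eef_pos: [0.5448, 0.0231, 0.3326]
tcp_rot: [-0.201, 3.129, -0.0]
ft_force: [-0.1, -0.3, -0.4]
gripper_width: 0.304
time_s: 26.35
eef_pos: [0.5436, 0.023, 0.3294]
tcp_rot: [-0.201, 3.135, 0.0]
ft_force: [1.1, 0.6, -0.7]
gripper_width: 0.303
[[1313.   330.   222.7   13.2]
 [1314.   330.1  222.8   13.2]
 [1313.   330.1  222.6   13.2]
 [1320.   330.1  222.5   13.4]
 [1317.   330.   222.7   13.4]
 [1314.   330.   222.7   12.9]
 [1307.   330.   222.5   13.1]
 [1316.   330.1  222.6   13.2]]
yellow 117 325.4786324786325 171 188
expect tab top, flange front [[326.8 170.3]
 [322.8 185.7]] radio centre if hung ~ [[327.2 219. ]]
```

```bash
python3 -c "
from plant import bot; print(bot.close_job())"
```

```text
the job is handed in; nothing more can be done
None
```

The radio is hanging from the hook by its eye with the hook fully up, the gripper is clear, and the job is handed in at about 27 s of the 58 s allowed. No verdict is reported, so this rests on my own checks.

**What I did:**
- **Draw down:** I pinched the yellow tab, moved the hook 24 mm to the −y side of the eye and drew it down about 137 mm.
- **Hooking:** I slid it in 1–3 mm steps and stopped at first contact, when the sideways force rose from about 1 to 5 N. I backed off 1.5 mm and eased the hook up at 10–25 mm/s.
- **Release:** the upper stop showed at the same height where I had gripped the tab. I relaxed the force to about zero, opened the fingers and moved straight up.

**Last checks:**
- **Radio:** in eight successive scene pictures its centre moved less than 0.3 px, so it is still. It sits within about 4 px of where it should hang, with a long-axis angle of about 13° in the image.
- **Hook:** the top of the tab is at row 171, against 170 expected for fully up.
- **Robot:** wrist force was about 1 N with nothing touching.

**What disagreed or went wrong:**
- **Missed first grasp:** the real fingertips are about 30–35 mm higher than the reported TCP, so the fingers first shut on air above the tab. I corrected this from the pictures.
- **Hard lift at the stop:** I pulled the hook against its upper stop with up to 18 N at the wrist before relaxing.
- **No final look:** the 12-picture limit was used up, so the last checks came from pixel measurements. I did not check the bystanders, but nothing was moved near them.

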